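# Drift a stuck sleeve out of a manifold block

### The arm

A 6-joint arm with a two-finger parallel gripper is mounted at the origin on the work surface. World frame = base frame: x ahead of the robot, y to its left, z up, the work surface at z = 0. Lengths are in mm, angles in rad, forces in N, time in s.
With the tool pointing down it reaches from about 275 to 825 mm from the base axis. Payload 5.2 kg.
Tool frame: the origin (TCP) lies at the very end of the fingers, on their centre line; the grasp point (between the pads) lies 19 mm behind it; z points along the fingers, y is the line along which they close (so a half turn about z gives the same grasp; the last joint's range is limited). The gripper opens to 93 mm and grips with 3 to 60 N. Pads are 15 mm wide; open, the fingers measure 128 mm over their backs; the gripper's body (75 mm by 188 mm) begins 65 mm behind the grasp point.
Start: joints at [1.044, 0.259, 1.535, -0, 1.348, -0.203], TCP at [174.972, 521.43, 218.653] pointing down, gripper open.
Joint ranges: [-3.14, 3.14], [-0.91, 2.08], [0.19, 2.58], [-1.22, 4.36], [0.22, 2.71], [-3.12, 3.12]. Speed limits (rad/s): [2.57, 2.57, 3.14, 3.14, 3.14, 3.14].

### API

Orientations are given as [roll, pitch, yaw] about the fixed x, y, z axes, in that order (R = Rz(yaw) Ry(pitch) Rx(roll)).
In Python, from bench import robot gives the robot as it stands. The module is installed in compiled form; this text tells all that it offers. Calls block until the motion is done:
- robot.move_ptp(position, orientation): joint-space move of the TCP to a pose.
- robot.move_linear(position, ori=None, speed=150, f_stop=None): straight line of the TCP; ori=None keeps the orientation; speed is the mean speed in mm/s. With f_stop (N) it stops when the force on the tool has changed by that much, and returns True; else False.
- robot.move_j(angles): joint-space move.
- robot.move_gripper(opening): opening from 0.0 (shut) to 1.0 (fully open); the grip force is fixed at half the most; returns when the fingers have stopped.
- robot.sleep(seconds).
- robot.inverse_kinematics(position, orientation): joint angles nearest the present ones, or None.
- robot.get_image(name): name is "side" or "top" or "wrist"; returns a dict with "img" (400x640x3 uint8, blue, green, red), "fovy" (degrees; the focal length in pixels is half the picture's height over the tangent of half this angle, whatever the lens; pixels are square), "cx", "cy" (the principal point, pixels), "eye" and "orientation" of the camera in the world. Camera axes: x right, y down, z forward; pixel columns grow to the right and rows downward; lengths in mm; the calibration is good to about 2 mm. A picture is of the moment at which its call begins. There is no depth.
A pose or a line that the arm cannot do raises robot.MotionError and nothing moves.
- robot.hand_in(): hands the job in; it is judged then, once.
Readings, each from a call of its own:
- robot.current_t(): time.
- robot.current_qpos(): joint angles.
- robot.current_joint_vel(): joint speeds.
- robot.current_joint_efforts(): joint torques, N m.
- robot.current_tcp_pos(): TCP position.
- robot.current_eef_rot(): TCP orientation.
- robot.current_contact_force(): force on the tool from outside, world axes, zero at the start.
- robot.current_ft_torque(): the same for the moment, N m.
- robot.current_gripper_width(): opening from 0.0 (shut) to 1.0 (fully open).
- robot.current_finger_force(): force on a finger pad.
Only numpy, scipy, OpenCV 4.12 (cv2) and the standard library are available. Lean on these libraries where they do the work, as an engineer would, in place of code of your own. Each camera call takes 0.05 s, during which the arm holds its last target. There are 200 camera calls.

### The job

A steel sleeve is stuck in the bore of the manifold block on the press-out stand. Take the thick drift out of its wooden holder, feel its end into the off-centre bore and press it down gently, without forcing it on the block, until its shoulder rests on the block and the sleeve has dropped into the blue catch bin underneath; rest there a moment. Then draw the drift out, stand it back in the same hole of the holder, let go, and leave everything else where it is.

Things in the scene. Friction and masses are not known exactly. Their poses are not given: they have to be found in the camera images.
- stand: Fixed press-out stand: dark base 150 x 140 mm, two cheeks, a blue bin 96 x 96 mm between them, across the cheeks an aluminium manifold block, 80 mm along x, 120 along y, 45 high, top 115 mm above the table. Set flush in its middle is a tight round steel insert, 55 mm across (a 38 mm square shows on its top), with the bore. Origin: centre of the base's underside, z up.
- block_top (a point): Middle of the insert's top face, on the stand's axis, 115 mm above the table. The one bore, vertical, 20 mm wide, sharp-edged, is eccentric: its axis lies 4 mm from this point, in a direction that differs each time and is not measured: find it by feel (light pokes around that circle) or by sight. Other ports and screws are dummies. The insert does not turn under light loads.
- sleeve (a joint): Stuck steel sleeve, 18.6 mm outside, 11 inside, 22 long, in the bore. Value: how far (m) it has gone down; 0 at the start (lower end level with the block's underside, top 23 mm below the top face), 0.0595 lying in the bin. Held by spring balls; it takes roughly 5 to 15 N to push, for about 16 to 18 mm, then drops free 1 to 3 mm before the drift's shoulder lands.
- drift: Thick steel drift, about 0.28 kg, loose, upright in one of the holder's holes. From the bottom: rod 42 mm long (nose 16 mm thick for 4 mm, taper to 18.6 mm at 12 mm, then plain); round shoulder 34 mm wide, 6 thick, rubber-faced below; dark round handle 22 mm thick, 55 long; 103 mm in all. Origin: centre of the rod's lower end, z up the axis. Grip the handle from above; fingertips can bear on the shoulder's top (48 mm above the origin).
- drift_shoulder (a point): Point on the drift's axis at the underside of its shoulder, 42 mm above the rod's end. It lies on the holder's top at the start and on the block's top when the drift is fully home.
- holder: Fixed plywood tool holder, 70 mm (its x) by 160 mm (its y) by 60 mm high, with two vertical through holes 24 mm in diameter at y = -40 and +40 mm. The tools hang in the holes by their shoulders, so they have up to about 2.5 mm of play sideways. Origin: centre of its underside.
- punch: Bystander: slim punch in the holder's other hole, 31 mm shoulder, 12 mm thick handle, 85 mm long in all (the drift's handle is thicker and taller). Origin: its lower end.
- spare_sleeve: Bystander: a like sleeve, 18.6 mm by 22 mm, standing on the table. Origin: centre of its underside.
- hex_nut: Bystander: steel hexagon nut, 38 mm over corners, 22 mm high. Origin: centre of its underside.
- hose_barb: Bystander: steel hose barb, 30 mm wide at the foot, 40 mm high. Origin: centre of its underside.
- sealant: Bystander: white bottle with black cap, 40 mm wide, 90 mm high. Origin: centre of its underside.
- wrench: Bystander: steel wrench lying on the table. Origin: centre of its underside.
Mind the look-alikes: they are no part of the job. Leave any pink, red or yellow look-alike of the drift alone.

How it is judged:
By the outcome, as a careful person would: the job done as asked, in the order asked, and still so for the second after the job is handed in, with the robot touching nothing.
It also fails if it takes over 64 s, if anything falls off the work surface, if the arm or the gripper's body presses on something with over 40 N, if the wrist force passes 120 N, or if a joint passes its speed limit or range.

## Working session

There is one attempt and no reset: what is moved stays moved. The work goes in short steps, each a Python script; the robot and the scene stay as the last script left them, time stands still between calls to the robot, and variables do not carry over. Pictures are saved under pics/ and viewed, at most 10 in all, crops included, and the job is handed in when it is done.

```bash
mkdir -p pics
cat > h.py <<'E'
import numpy as np, cv2
from bench import robot
from scipy.spatial.transform import Rotation as R
def K(c): return c["img"].shape[0]/2/np.tan(np.radians(c["fovy"])/2)
def ray(c,u,v):
    f=K(c); d=np.array([(u-c["cx"])/f,(v-c["cy"])/f,1.])
    return np.array(c["eye"],float), R.from_euler('xyz',c["orientation"]).as_matrix()@d
def plane(c,u,v,z):
    e,d=ray(c,u,v); return e+d*(z-e[2])/d[2]
def proj(c,p):
    q=R.from_euler('xyz',c["orientation"]).as_matrix().T@(np.array(p,float)-np.array(c["eye"])); f=K(c)
    return np.array([c["cx"]+f*q[0]/q[2],c["cy"]+f*q[1]/q[2]])
E
python3 - <<'E'
from h import *
import pickle
for n in ["top","side"]:
    c=robot.get_image(n); pickle.dump(c,open(n+".pkl","wb")); cv2.imwrite(f"pics/{n}0.png",c["img"])
    print(n,c["fovy"],c["cx"],c["cy"],c["eye"],c["orientation"])
print(robot.current_tcp_pos(),robot.current_eef_rot(),robot.current_t())
E
```

```text
top 47.140218968940886 315.0794563883112 199.32198152981468 [ 395.75692005   25.38084926 1499.72056632] [-3.04730976e+00 -2.05196249e-03 -1.59365554e+00]
side 45.90338600033804 322.0523010084517 199.98277258531627 [ 193.86181545 -869.38415915  820.79107096] [-2.2100365   0.00335945 -0.36464458]
[174.70826443 521.01527104 217.93838081] [-3.14003279e+00 -3.16336041e-04  2.81785088e+00] 0.1
```

View pics/top0.png

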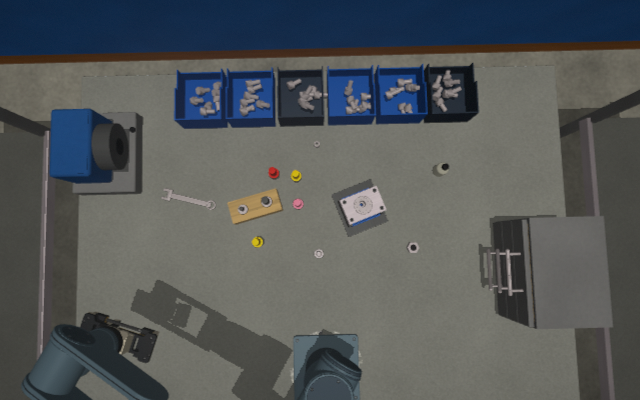

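View pics/side0.png

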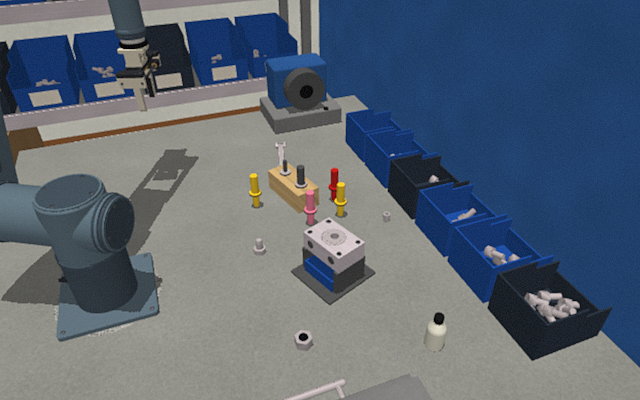

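The top view shows the holder at about (255,206), with tools at (242,210) and (266,201). The block is at (362,205). The red, yellow and pink look-alikes stand around the holder. In the side view the holder's tools are a slim handle at (285,167) and a thick, taller one at (300,175). The thick one is nearer the stand, so it should be (266,201) in the top view. I'll measure next and confirm it in a crop.

Run:
```python
from h import *
import pickle
t=pickle.load(open("top.pkl","rb")); s=pickle.load(open("side.pkl","rb"))
im=t["img"]; hsv=cv2.cvtColor(im,cv2.COLOR_BGR2HSV)
def rect(mask,box,z,name):
    x0,y0,x1,y1=box; m=np.zeros_like(mask); m[y0:y1,x0:x1]=mask[y0:y1,x0:x1]
    m=cv2.morphologyEx(m,cv2.MORPH_CLOSE,np.ones((7,7),np.uint8))
    c=max(cv2.findContours(m,0,2)[0],key=cv2.contourArea)
    b=cv2.boxPoints(cv2.minAreaRect(c)); P=np.array([plane(t,*p,z)[:2] for p in b])
    e=P[1]-P[0],P[2]-P[1]; L=[np.linalg.norm(v) for v in e]; i=int(np.argmax(L))
    print(name,"px",b.mean(0),"c",P.mean(0),"L",L,"long dir deg",np.degrees(np.arctan2(e[i][1],e[i][0])))
    return P.mean(0)
wood=cv2.inRange(hsv,(8,70,80),(25,255,255)); 
rect(wood,(222,183,287,228),60,"holder")
al=cv2.inRange(hsv,(0,0,165),(180,60,255))
rect(al,(332,178,392,238),115,"block")
# tool handle tops by dark blobs in both views
for n,c,p in [("top",t,(242,210)),("top",t,(266,201))]:
    print(p,plane(c,*p,100))
for p in [(285,167),(300,175)]: 
    print("side base@z66",p)
a=cv2.resize(im[180:232,220:310],None,fx=5,fy=5,interpolation=cv2.INTER_CUBIC)
b=cv2.resize(s["img"][130:230,240:390],None,fx=4,fy=4,interpolation=cv2.INTER_CUBIC)
b=cv2.resize(s["img"][135:215,240:360],None,fx=3.75,fy=3.75,interpolation=cv2.INTER_CUBIC)
o=np.zeros((600,450,3),np.uint8); o[:260]=a; o[270:570]=b
cv2.imwrite("pics/crop.png",o)
```

```text
holder px [254.38852 206.12103] c [514.74565849 210.7858037 ] L [np.float64(163.33457119677766), np.float64(74.50885643240336)] long dir deg -74.7601650663254
block px [363.0345  204.58621] c [ 507.40617686 -125.47417782] L [np.float64(118.99413135580811), np.float64(78.89803260477038)] long dir deg -69.45566808944457
(242, 210) [500.28290562 243.73816151 100.        ]
(266, 201) [526.26350223 170.00002434 100.        ]
side base@z66 (285, 167)
side base@z66 (300, 175)
```

View pics/crop.png

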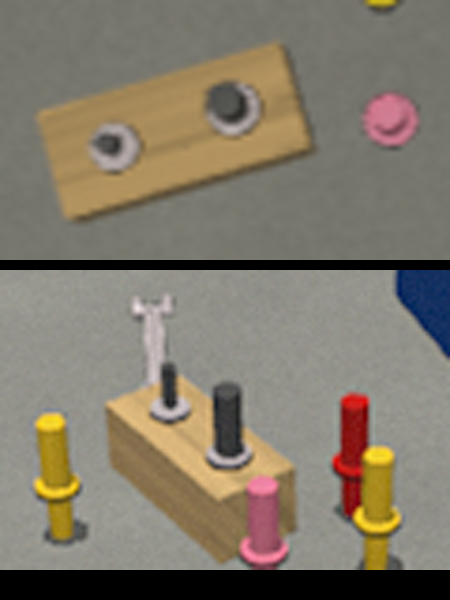

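The crop confirms it. The dark thick, taller handle in the right hole (crop (228,100), top-view px about (266,201)) is the drift, and the slim one on the left is the punch. The coloured ones stand on the table. The holder measures 163x74 and the block 119x79, which fits the given sizes. Now wrist views over the block and then over the drift.

Run:
```python
from h import *
import pickle
yaw=np.radians(105.2)
def look(n):
    c=robot.get_image("wrist"); pickle.dump(c,open(n+".pkl","wb")); print(n,c["fovy"],c["eye"],np.array(c["orientation"]),robot.current_t()); return c
print(robot.inverse_kinematics([507,-125,270],[np.pi,0,yaw]))
robot.move_gripper(0.6)
robot.move_ptp([507,-125,270],[np.pi,0,yaw]); robot.sleep(.3); c=look("wb")
print(proj(c,[507.4,-125.5,115]))
robot.move_ptp([525.3,172.2,220],[np.pi,0,yaw]); robot.sleep(.3); d=look("wd")
print(proj(d,[525.3,172.2,121]),proj(d,[525.3,172.2,66]))
print(robot.current_contact_force(), robot.current_tcp_pos())
cv2.imwrite("pics/w.png",np.vstack([cv2.resize(x["img"],(480,300),interpolation=cv2.INTER_AREA) for x in(c,d)]))
```

```text
[-0.45553934  0.17809385  1.51279384  0.          1.45070496 -0.72082938]
wb 70.62015472412504 [485.5979945  -49.19725346 436.85634315] [2.85742169e+00 1.68844103e-03 2.64403702e-01] 3.8083
[321.48066292 189.35164725]
wd 70.62015472412504 [504.29787227 246.71949138 387.0297642 ] [2.85724920e+00 1.37271921e-03 2.62079923e-01] 5.3167
[321.44481312 201.02006857] [321.29040677 187.86469714]
[-0.39051655 -0.02061114 -0.50559296] [525.57848894 171.43065972 220.13439523]
```

View pics/w.png

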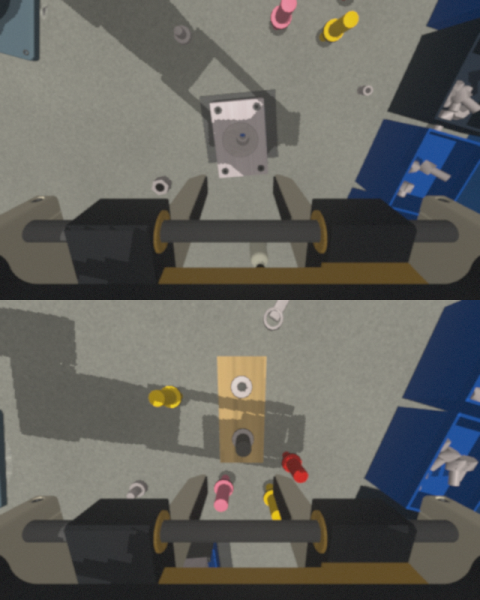

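The upper wrist view shows the block at about (239,137) of the crop, with a light sleeve ring in the dark bore near (242,138). In the lower one the drift is at (243,441) and the punch at (241,386). I'll enlarge both.

Run:
```python
from h import *
import pickle
c=pickle.load(open("wb.pkl","rb")); d=pickle.load(open("wd.pkl","rb"))
a=cv2.resize(c["img"][120:245,265:370],(504,600),interpolation=cv2.INTER_CUBIC)[:600]
b=cv2.resize(d["img"][160:235,295:352],(290,380),interpolation=cv2.INTER_CUBIC)
o=np.zeros((600,800,3),np.uint8); o[:,:504]=a; o[:380,508:798]=b
o=cv2.convertScaleAbs(o,alpha=1.3)
cv2.imwrite("pics/z.png",o)
hsv=cv2.cvtColor(d["img"],cv2.COLOR_BGR2HSV)
m=cv2.inRange(hsv,(8,70,60),(25,255,255)); m2=np.zeros_like(m); m2[50:230,280:365]=m[50:230,280:365]
m2=cv2.morphologyEx(m2,cv2.MORPH_CLOSE,np.ones((5,5),np.uint8))
q=max(cv2.findContours(m2,0,2)[0],key=cv2.contourArea); bx=cv2.boxPoints(cv2.minAreaRect(q))
P=np.array([plane(d,*p,60)[:2] for p in bx]); print(bx.tolist(),P.tolist(),P.mean(0))
e=c["img"]; g=cv2.inRange(cv2.cvtColor(e,cv2.COLOR_BGR2HSV),(0,0,150),(180,70,255)); m2=np.zeros_like(g); m2[125:240,272:362]=g[125:240,272:362]
m2=cv2.morphologyEx(m2,cv2.MORPH_OPEN,np.ones((3,3),np.uint8)); q=np.vstack([k for k in cv2.findContours(m2,0,2)[0] if cv2.contourArea(k)>60]); bx=cv2.boxPoints(cv2.minAreaRect(q))
P=np.array([plane(c,*p,115)[:2] for p in bx]); print(bx.tolist(),P.tolist(),P.mean(0))
```

```text
[[288.9999694824219, 215.9999542236328], [288.9999694824219, 74.99998474121094], [354.9999694824219, 74.99998474121094], [354.9999694824219, 215.9999542236328]] [[496.6977516306176, 126.33815433694646], [460.20049150038574, 281.3677020844941], [528.2255691637424, 299.60168423211326], [574.7892821129689, 147.32636086211068]] [514.9782736  213.65847538]
[[279.1188049316406, 137.18814086914062], [348.3267517089844, 130.267333984375], [358.4752502441406, 231.75247192382812], [289.2673034667969, 238.67327880859375]] [[446.15531862564154, -80.16129556695014], [518.3928296564113, -52.848348593902905], [565.2130567656409, -165.23391029181042], [485.4607281339511, -196.41542594871592]] [ 503.8054833 -123.6647451]
```

View pics/z.png

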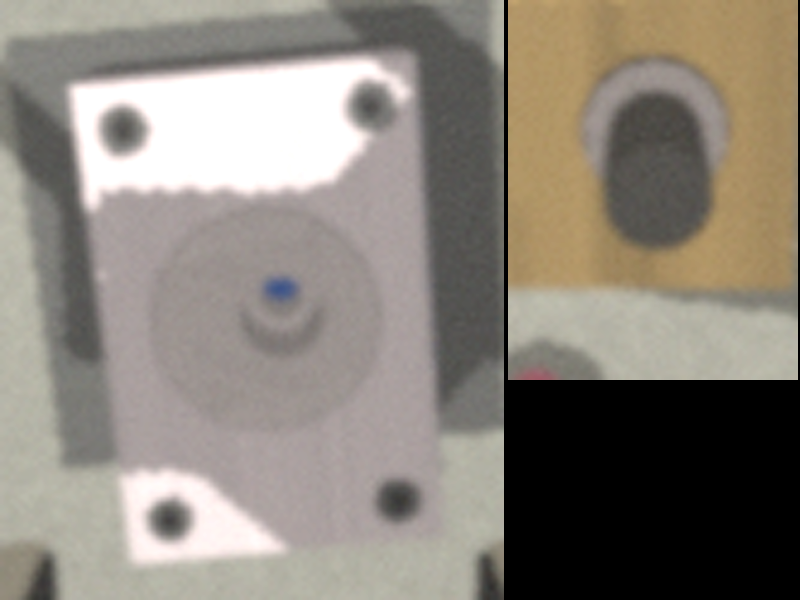

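In the zoom the insert's circle is centred at (267,319), radius 116. The bore's near rim runs x=240..324 and bottoms at y=355, so with radius 42 its centre is about (282,313). That gives an offset of about 3.8 mm, which matches the given 4 mm. In the drift crop the shoulder is centred at (655,128) and the handle's top at about (658,197).

Run:
```python
from h import *
import pickle
c=pickle.load(open("wb.pkl","rb")); d=pickle.load(open("wd.pkl","rb"))
f=lambda x,y:plane(c,(x+.5)/4.8-.5+265,(y+.5)/4.8-.5+120,115)
I,B=f(267,319),f(282,313); print("insert",I,"bore",B,"off",B-I,np.linalg.norm(B-I), np.degrees(np.arctan2(*(B-I)[1::-1])))
print("screws",np.mean([f(*p) for p in[(122,130),(371,105),(170,520),(398,500)]],0), "r", np.linalg.norm(f(383,319)-f(151,319)),np.linalg.norm(f(267,203)-f(267,435)))
g=lambda x,y,z:plane(d,(x-508+.5)/5.088-.5+295,(y+.5)/5.067-.5+160,z)
print("shoulder",g(655,128,66),"top",g(658,197,121))
print("w/o", robot.current_tcp_pos(),robot.current_t())
```

```text
insert [ 504.94869335 -122.06527473  115.        ] bore [ 508.07859975 -119.66581578  115.        ] off [3.1299064  2.39945894 0.        ] 3.9438201433241473 37.47461192895686
screws [ 504.84136807 -122.85441073  115.        ] r 56.501876683054476 57.98155237593572
shoulder [526.83800886 176.33583973  66.        ] top [527.11521166 175.37087523 121.        ]
w/o [525.57848894 171.43065972 220.13439523] 5.3167
```

Run:
```python
from h import *
import pickle
print([np.round(robot.current_tcp_pos(),2).tolist() for _ in range(3)])
robot.move_linear([526.2,174,140],speed=200)
print(robot.move_linear([526.2,174,68],speed=80,f_stop=6), robot.current_tcp_pos())
robot.move_gripper(0.0); print(robot.current_gripper_width()*93,robot.current_finger_force(),robot.current_contact_force(),robot.current_tcp_pos())
print(robot.move_linear([526.2,174,115],speed=80)); 
print(robot.current_contact_force())
robot.move_linear([526.2,174,190],speed=150); robot.sleep(.2)
w=robot.get_image("wrist"); pickle.dump(w,open("wg.pkl","wb")); s=robot.get_image("side"); pickle.dump(s,open("sg.pkl","wb"))
print(w["eye"],robot.current_contact_force(),robot.current_gripper_width()*93,robot.current_tcp_pos(),robot.current_t())
u,v=np.int32(proj(s,[526,174,170])); print(u,v, proj(w,[526.2,174,188]))
a=cv2.resize(w["img"][160:320,220:420],(500,400),interpolation=cv2.INTER_CUBIC)
b=cv2.resize(s["img"][v-50:v+50,u-40:u+35],(300,400),interpolation=cv2.INTER_CUBIC)
cv2.imwrite("pics/g.png",np.hstack([a,b]))
```

```text
[[525.58, 171.43, 220.13], [525.58, 171.43, 220.13], [525.58, 171.43, 220.13]]
False [526.66709109 174.09489313  68.49998991]
21.581980700039836 30.00005543231964 [ 1.17900045 -0.39977674 -0.3001652 ] [526.61622285 174.06278786  68.2114612 ]
False
[-0.5340979   1.01436345 -3.06336697]
[504.40350342 249.37838068 355.47404631] [ 0.08971133 -0.16447587 -2.74077699] 21.749788574734108 [525.74701617 173.90632161 189.04468666] 9.25
299 151 [323.36078483 245.26345144]
```

View pics/g.png

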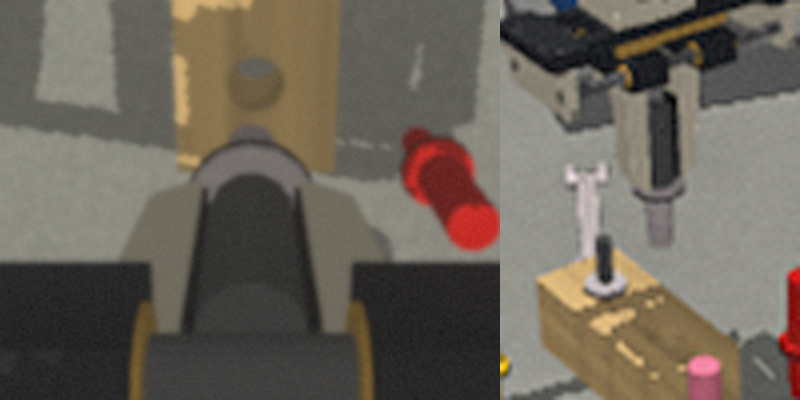

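The drift is held straight, and the hole it came from is visible at about (257,82) of the crop. The shoulder's centre is at u≈320.8 against 323.4 predicted, so the wrist camera is biased by about 1.6 mm in x. I'll work out the offset along the pads and correct the bore position.

Run:
```python
from h import *
import pickle
w=pickle.load(open("wg.pkl","rb")); s=pickle.load(open("sg.pkl","rb")); e=np.array([-.262,.965,0]); n=np.array([.965,.262,0])
T=np.array([525.9,174,189.5])
for t in(-3,0,3): print(t,[np.round(proj(w,T+(17+t)*e+[0,0,dz]),1).tolist() for dz in(-1,-7)])
# hole seen (opening at z=60), crop (257,82) top-rim
P=plane(w,220+257/2.5,160+83/2.5,60); print("hole",P)
c=w["img"][:,:,:]
t=pickle.load(open("top.pkl","rb"))
print("top shoulder",plane(t,220+232.5/5,180+108/5,66),"top insert ref")
c2=t["img"]; z=c2[180:232,335:392]
# insert in top view: screws & circle
g=cv2.cvtColor(cv2.resize(z,None,fx=8,fy=8,interpolation=cv2.INTER_CUBIC),cv2.COLOR_BGR2GRAY)
o=cv2.HoughCircles(cv2.GaussianBlur(g,(0,0),3),cv2.HOUGH_GRADIENT,1.5,40,param1=60,param2=25,minRadius=62,maxRadius=85); 
if o is not None:
  for x,y,r in o[0][:4]: print(x,y,r,plane(t,(x+.5)/8-.5+335,(y+.5)/8-.5+180,115))
cv2.imwrite("pics/tb.png",cv2.resize(z,None,fx=10,fy=10,interpolation=cv2.INTER_CUBIC))
```

```text
-3 [[322.9, 225.2], [322.9, 221.9]]
0 [[323.0, 220.7], [322.9, 217.5]]
3 [[323.0, 216.2], [322.9, 213.1]]
hole [526.07730751 175.46114536  60.        ]
top shoulder [527.50677932 171.96821278  66.        ] top insert ref
```

View pics/tb.png

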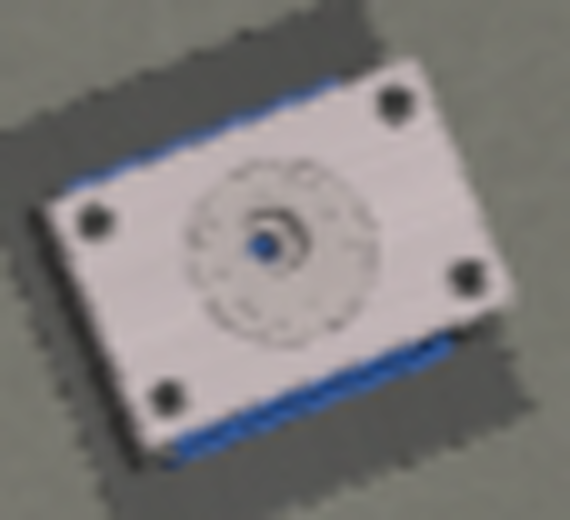

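The top crop shows the insert's circle at (282,252) and the bore at about (276,242). That is the same offset direction as the wrist view, +x and +y. Both cameras agree on a TCP target of about (510.1,-120.9). I'll poke there.

Run:
```python
from h import *
x,y=510.1,-120.9
robot.move_linear([526.2,174,200],speed=150)
robot.move_linear([x,y,200],speed=250)
robot.move_linear([x,y,170],speed=100); robot.sleep(.3)
f0=robot.current_contact_force(); print(f0,robot.current_tcp_pos(),robot.current_t())
r=robot.move_linear([x,y,158],speed=20,f_stop=4); print(r,robot.current_tcp_pos(),np.array(robot.current_contact_force())-f0,robot.current_ft_torque(),robot.current_t())
```

```text
[-0.36559221  0.05991965 -2.86998159] [ 510.45115036 -121.02170045  170.58156825] 11.5833
False [ 510.13491106 -120.90795191  157.99151278] [0.92617707 0.69960949 0.74797259] [-0.08486732  0.03158282 -0.0347273 ] 12.3333
```

No contact at 158, so the nose is in the bore. Next I descend compliantly in short steps.

Run:
```python
from h import *
f0=np.array([0,0,-2.8]); x,y,z=510.1,-120.9,158.; t0=robot.current_t(); done=False
def F(): return np.mean([robot.current_contact_force()],0)-f0
while z>143.5:
    r=robot.move_linear([x,y,z-1.5],speed=25,f_stop=9); f=F()
    print(round(z-1.5,1),r,np.round(f,1),round(x,2),round(y,2),np.round(robot.current_tcp_pos(),2),np.round(robot.current_ft_torque(),2))
    if np.hypot(*f[:2])>1.5:
        g=np.clip(0.12*f[:2],-.6,.6); x+=g[0]; y+=g[1]
        if r: robot.move_linear([x,y,robot.current_tcp_pos()[2]+.3],speed=10)
    if r and f[2]>8:
        done=True; break
    if not r: z-=1.5
    if robot.current_t()-t0>8: break
print(x,y,z,robot.current_t())
```

```text
156.5 False [-0.4 -0.2 -0.2] 510.1 -120.9 [ 510.07 -120.88  156.48] [-0.08  0.06 -0.05]
155.0 False [ 0.4 -0.3 -0.3] 510.1 -120.9 [ 510.01 -120.87  154.89] [-0.01  0.04  0.01]
153.5 False [-0.   0.1  0.1] 510.1 -120.9 [ 510.01 -120.86  153.37] [-0.06  0.03 -0.02]
152.0 False [0.7 0.9 0.5] 510.1 -120.9 [ 510.01 -120.84  151.86] [-0.1   0.04 -0.03]
150.5 False [-0.8 -0.1 -0. ] 510.1 -120.9 [ 510.03 -120.87  150.39] [-0.05  0.04  0.02]
149.0 False [-0.8  0.4 -0.1] 510.1 -120.9 [ 509.99 -120.88  148.87] [-0.    0.05  0.  ]
147.5 False [ 1.1  0.2 -0.1] 510.1 -120.9 [ 510.01 -120.87  147.37] [-0.07  0.05  0.02]
146.0 False [ 0.7 -0.   0.2] 510.1 -120.9 [ 510.   -120.86  145.87] [-0.1   0.02  0.04]
144.5 False [0.4 0.1 1. ] 510.1 -120.9 [ 510.02 -120.86  144.39] [-0.07  0.1   0.  ]
143.0 False [-0.6  0.1  0.1] 510.1 -120.9 [ 510.02 -120.86  142.88] [-0.07  0.07  0.02]
510.1 -120.9 143.0 14.8333
```

Run:
```python
from h import *
f0=np.array([0,0,-2.8]); x,y,z=510.1,-120.9,143.; t0=robot.current_t()
while z>118:
    st=1.5 if z>127 else .7
    r=robot.move_linear([x,y,z-st],speed=20,f_stop=18); f=np.array(robot.current_contact_force())-f0; z-=st
    print(round(z,1),r,np.round(f,1),np.round(robot.current_tcp_pos(),2),round(robot.current_t(),2))
    if np.hypot(*f[:2])>2.5: x+=.08*f[0]; y+=.08*f[1]
    if r or (z<126 and f[2]>16) or f[2]>24 or robot.current_t()-t0>12: break
print(x,y,z)
```

```text
141.5 False [ 0.6 -0.5 -0.2] [ 510.02 -120.89  141.39] 15.08
140.0 False [-0.6  0.   1.8] [ 510.23 -120.96  140.11] 15.33
138.5 False [ 0.7 -0.2  1.6] [ 510.2  -120.96  138.47] 15.58
137.0 False [-0.1  0.3 -0.3] [ 509.85 -120.78  136.52] 15.83
135.5 False [-0.2  0.2  0.1] [ 509.97 -120.82  135.11] 16.08
134.0 False [ 0.3 -0.9 -0.2] [ 510.   -120.88  133.74] 16.33
132.5 False [ 0.7 -0.1 -0.2] [ 510.03 -120.87  132.3 ] 16.58
131.0 False [-1.1 -0.1 -0.8] [ 510.02 -120.85  130.79] 16.83
129.5 False [ 0.1 -0.3 -0.2] [ 510.03 -120.86  129.29] 17.08
128.0 False [ 0.1  0.4 -1.1] [ 510.02 -120.87  127.76] 17.33
126.5 False [ 0.5  0.2 -0.6] [ 510.03 -120.85  126.25] 17.58
125.8 False [ 0.2 -0.5 -0.1] [ 510.03 -120.88  125.62] 17.83
125.1 False [-0.2  0.   0.2] [ 510.06 -120.87  125.02] 18.08
124.4 False [-0.5  0.6 -0.6] [ 510.08 -120.87  124.35] 18.33
123.7 False [ 0.  -0.5  0.4] [ 510.06 -120.87  123.65] 18.58
123.0 False [-0.3  0.8  1.4] [ 510.21 -120.94  123.19] 18.83
122.3 False [-2.8  1.   7.7] [ 510.25 -120.98  123.14] 19.08
121.6 False [-3.2  1.  13. ] [ 510.24 -120.96  123.12] 19.33
120.9 False [-5.1  2.4 16.5] [ 510.3  -121.03  123.12] 19.58
509.21246419290424 -120.54753383411273 120.89999999999998
```

Run:
```python
from h import *
robot.move_linear([510.1,-120.9,122.2],speed=10); robot.sleep(.7)
print(robot.current_contact_force(),robot.current_tcp_pos(),robot.current_t())
s=robot.get_image("side"); u,v=np.int32(proj(s,[507,-124,80])); print(u,v)
b=cv2.resize(s["img"][v-55:v+60,u-60:u+60],(600,575),interpolation=cv2.INTER_CUBIC)
cv2.imwrite("pics/home.png",b)
```

```text
[-2.65503731  0.969417    7.87420031] [ 510.42558345 -121.02674598  123.14974432] 20.575
334 248
```

View pics/home.png

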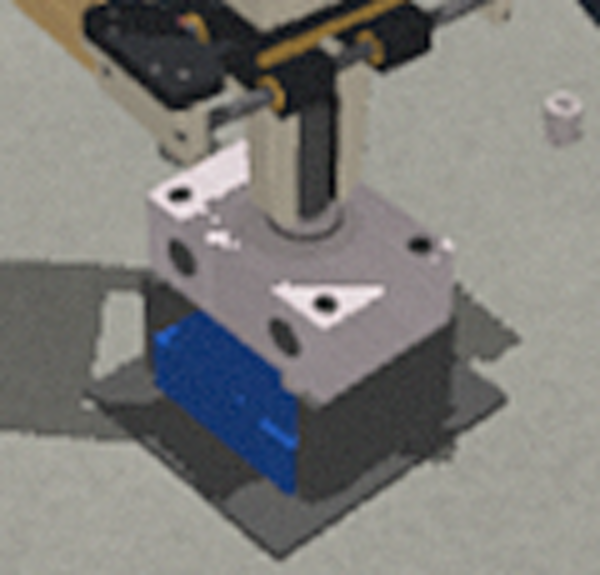

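The drift's shoulder sits flush on the block, upright, and TCP z 123.15 matches the expected home height. I'll draw it out, glance down the bore, and put it back.

Run:
```python
from h import *
import pickle
robot.move_linear([510.1,-120.9,124],speed=10); print(robot.current_contact_force())
robot.move_linear([510.1,-120.9,175],speed=40); print(robot.current_contact_force())
robot.move_linear([510.1,-120.9,200],speed=100)
robot.move_linear([526.2,174,200],speed=200); robot.move_linear([526.2,174,122],speed=100); robot.sleep(.3)
f0=np.array(robot.current_contact_force()); z=122.
print(f0,robot.current_tcp_pos())
r=robot.move_linear([526.2,174,71],speed=35,f_stop=4); print(r,np.array(robot.current_contact_force())-f0,robot.current_tcp_pos(),robot.current_t())
if not r:
    r=robot.move_linear([526.2,174,66.5],speed=12,f_stop=3); robot.sleep(.2); print(r,np.array(robot.current_contact_force())-f0,robot.current_tcp_pos(),robot.current_t())
```

```text
[ 0.63021081 -0.18050743 -3.47406627]
[-0.63393892 -0.47771739 -3.2024987 ]
[ 0.19754112 -0.06082324 -3.00615188] [526.45688431 174.03836555 122.45521213]
False [-0.36081779  0.23529918 -0.71523251] [526.41031331 174.04128212  71.26076324] 27.25
True [-0.08049409  0.61304155  8.2630872 ] [526.4636447  174.0166893   68.18842029] 27.775
```

Run:
```python
from h import *
yaw=np.radians(105.2)
robot.move_linear([526.2,174,68.3],speed=5)
robot.move_gripper(0.6); robot.sleep(.2)
robot.move_linear([526.2,174,140],speed=80); robot.move_linear([526.2,174,220],speed=200); robot.sleep(.3)
d=robot.get_image("wrist")
robot.move_ptp([515,-195,270],[np.pi,0,yaw]); robot.sleep(.4)
c=robot.get_image("wrist"); u,v=np.int32(proj(c,[510,-121,100])); print(u,v,robot.current_t(),robot.current_contact_force())
a=cv2.resize(d["img"][50:250,260:380],(360,600),interpolation=cv2.INTER_CUBIC)
b=cv2.resize(c["img"][max(0,v-40):v+40,u-28:u+28],(420,600),interpolation=cv2.INTER_CUBIC)
cv2.imwrite("pics/end.png",np.hstack([a,b]))
```

```text
333 124 32.9917 [-0.12591338  0.67446953  1.31266203]
```

View pics/end.png

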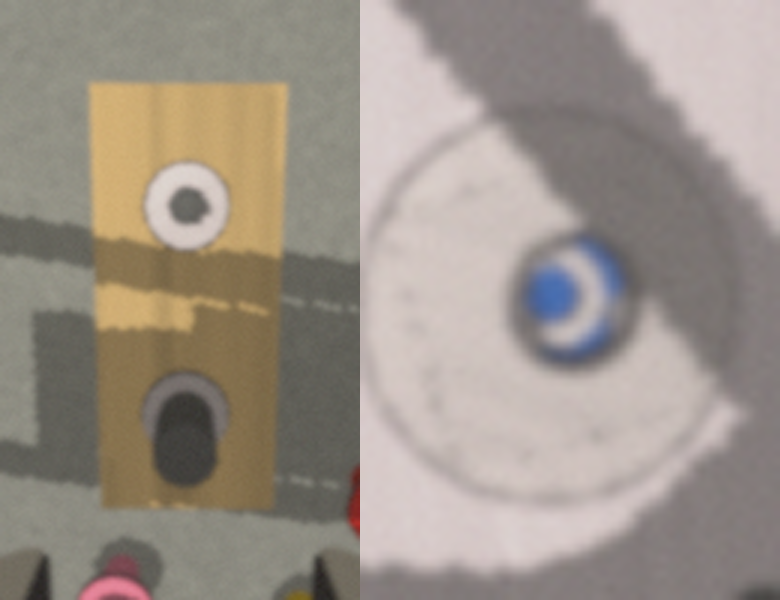

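The left half shows the drift standing upright in its hole at (185,440), with the punch untouched at (187,205). On the right, the bore at (570,300) is clear and the sleeve lies on the blue bin floor below.

```bash
python3 -c "
from bench import robot
print(robot.hand_in())"
```

```text
the job is handed in; nothing more can be done
None
```

The job is handed in: the sleeve is in the blue bin and the drift is back in its own hole, with the gripper clear of everything at about 33 s (I saw little of the 5–15 N push in the force readings, but the last picture shows the bore clear).

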